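# Square a flat-edged hub disc against the sprung bar of a bench jig and cap it

### The arm

A 6-joint arm with a two-finger parallel gripper is mounted at the origin on the work surface. World frame = base frame: x ahead of the robot, y to its left, z up, the work surface at z = 0. Lengths are in mm, angles in rad, forces in N, time in s.
With the tool pointing down it reaches from about 275 to 750 mm from the base axis. Payload 10.2 kg.
Tool frame: the origin (TCP) lies between the finger pads; the fingertips stand 17 mm ahead of it and the grasp point (between the pads) lies 2 mm behind it; z points along the fingers, y is the line along which they close (so a half turn about z gives the same grasp; the last joint's range is limited). The gripper opens to 85 mm and grips with 20 to 120 N. Pads are 22 mm wide; open, the fingers measure 114 mm over their backs; the gripper's body (76 mm by 85 mm) begins 54 mm behind the grasp point. The pads swing forward as they close: fully open they stand 13 mm farther back than shut.
Start: joints at [-1.57, 0.313, 1.498, -0, 1.331, -0.223], TCP at [116.503, -511.916, 248.294] pointing down, gripper open.
Joint ranges: [-2.94, 2.94], [-0.97, 2.17], [0.19, 2.56], [-1.23, 4.37], [0.02, 3.11], [-2.88, 2.88]. Speed limits (rad/s): [2.39, 2.39, 3.01, 3.14, 3.14, 3.14].

### API

Orientations are given as a unit quaternion [w, x, y, z].
In Python, from rig import * gives the robot as it stands.
- The arm moves only by the tool step_arm, never from a script. Its argument "commands" is text: rows parted by semicolons, each of 7 numbers parted by spaces: the opening, from 0 (shut) to 1 (fully open), then the shift along the tool's x, y, z in cm, then the turn, a rotation vector about the tool's x, y, z in rad. In form: hand x y z rx ry rz; .... A call has 1 to 20 rows; each row is the pose to reach, as a shift and turn from the pose commanded when the call began, along the tool's axes at that moment; what a row does not reach only later rows make up. A row lasts 1/12 s, in which the tool goes at most 41.7 mm and 7.16 degrees, less where a joint would pass 70% of its speed; a pose out of reach is approached as far as the arm can. A call with a gripper value outside its range is refused whole. The fingers move at their own pace and stop on an object; "newtons" is the grip in N (left out, the last holds). Time passes only in rows, so rows that repeat a pose let the fingers close. It gives the time, the measured TCP pose, the force, the opening and the grip force at its end, in the units of the state.
- sense(): the state, without advancing time (a new reading comes with each control period).
- capture(name): name is "scene" or "side" or "wrist"; returns the picture (384x512x3 uint8, red, green, blue); there is no depth.
- camera_model(name): a dict with "mtx" (3x3 intrinsics, pixels), "k1" (the pictures are not rectified: a ray, as slopes to the right and down, at radius r is drawn at 1 + k1 r^2 times it, then the intrinsics apply), "eye" and "rotation" of the camera in the world. Camera axes: x right, y down, z forward; pixel columns grow to the right and rows downward; lengths in mm; the calibration is good to about 2 mm. A picture is of the moment at which its call begins: read the wrist's pose just before it. camera_model takes no time and is no camera call; for the wrist camera it gives the pose at the moment of the call.
- finish_job(): hands the job in; it is judged then, once.
Trained networks look in the newest picture that a camera, given by its name, has taken for a name from the list of things; names that differ only in an ending like _2 or _b are one class to them, and where a whole thing is asked for, a point or a joint stands for the part that bears it (a point fixed in the world has none). Each returns a list of dicts, best first, with "score" (0 to 1); they miss things now and then, are a little off and sometimes report something else, mostly with a low value. They report only what shows in the picture. A call takes as long as a camera call. They do not tell look-alikes from the thing itself.
- search_frame(camera, label): "rect" ([centre column, centre row, width, height] in pixels, round what is visible of it).
- trace(camera, label): "mask" (384x512 bool, what is visible of it) and "rect" ([centre column, centre row, width, height] in pixels, round what is visible of it).
- spot_point(camera, label): "xy" ([column, row] in pixels: a listed point, or the origin of a listed thing).
The state is a dict: "time_s": time; "joints": joint angles; "dq": joint speeds; "tau": joint torques, N m; "eef_pos": TCP position; "ee_rot": TCP orientation; "force": force on the tool from outside, world axes, zero at the start; "wrist_torque": the same for the moment, N m; "grip_width": opening from 0.0 (shut) to 1.0 (fully open); "grip_force": force on a finger pad.
Only numpy, scipy, OpenCV 4.12 (cv2) and the standard library are available. Lean on these libraries where they do the work, as an engineer would, in place of code of your own. Each camera call takes 0.05 s, during which the arm holds its last target. There are 200 camera calls.

### The job

In the bench jig, turn the flat-edged steel disc round on its spindle by pushing its upright peg with a fingertip until its flat lies flush against the sprung alignment bar, and prove it seated by holding a steady push of about 9 N on the peg, the same way round, for a second (never over 20 N; no pinching the peg, no lifting the disc, hands off the bar). Then lower the tall steel collar gently over the spindle until it stands fully home on the disc, and let go with the flat still flush. Do not disturb the other things on the bench.

Things in the scene. Friction and masses are not known exactly. Their poses are not given: they have to be found in the camera images.
- jig: fixed grey-painted jig plate, 170 x 120 x 15 mm (x -67 to +103, y -60 to +60). Origin on the bench under the spindle axis, z up, +x from the spindle to the bar. A round pad 76 mm across, top 20 mm above the bench, carries the disc. The bar, and the spring block behind it (x 86 to 100), stop 31 mm above the bench
- spindle_top (a point): top centre of the jig's upright steel spindle, 50 mm above the bench; the spindle is 18 mm thick, tapering to 10 mm over its last 6 mm. It goes through the disc's bore and the collar
- disc: bare steel disc, 100 mm across, 10 mm thick, 0.6 kg; its 20 mm bore sits loosely on the spindle and it turns either way without limit. One flat, 54 mm long, is cut on its rim 42 mm from the centre. Origin: centre of its underside, 20 mm above the bench. Its +x points square to the flat: flush when this points along the jig's +x. Friction holds it where it is left; it does not turn by itself
- peg_top (a point): top centre of the round steel peg, 12 mm thick, that stands 14 mm up from the disc's top face, 38 mm from the disc's centre on its -x side (across from the flat); this point is 44 mm above the bench
- bar (a joint): travel (m) along the jig's +x of the dark steel alignment bar (70 mm wide, 14 high), sprung towards the spindle with about 6.5 N: about 0.007 to 0.008 on the round rim, about 0 (to -0.001) when the flat is flush. Pushing the peg takes 6 to 15 N on the round rim and falls to 3 to 8 N just before flush; seated, the flat holds against 10 N, but slips past at about 11 N or more
- bar_face (a point): middle of the bar's face that meets the disc, 24 mm above the bench (bar from 17 to 31 mm)
- collar: plain dark steel collar (thick tube) standing on the bench, 40 mm outside, 21 mm bore, 50 mm tall, 0.25 kg. Origin: centre of its underside, z up. Home, it stands on the disc round the spindle, underside 30 mm above the bench. Not the flat bearing ring (62 mm across, 14 high), the oil bottle or the jar that stand in like places
There are look-alikes about, which are no part of the job. What is shaped like the collar but blue or purple is not meant.

How it is judged (in metres and radians):
On the way:
1. the flat lies flush against the bar and holds there against a steady fingertip push of at least 7 N on the disc (angle between the x axis of disc and the x axis of jig, either way round below 0.035 rad and value of joint bar below 0.0015 m and contact force between the fingers and disc above 7 N), for 0.3 s.
At the end, for the whole second after the job is handed in: the disc lies down on the jig's pad with its flat flush on the bar (within 2 degrees, bar travel under 1.5 mm), and the collar stands upright over the spindle (within 4 mm of its axis), its underside resting on the disc (within 2.5 mm), released and at rest (angle between the x axis of disc and the x axis of jig, either way round below 0.035 rad and value of joint bar below 0.0015 m and z of disc in the frame of jig below 0.0215 m and horizontal distance between collar and jig below 0.004 m and z of collar in the frame of jig between 0.027 and 0.0325 m and angle between collar's own z axis and vertical below 0.06 rad and linear speed of each of collar, disc below 0.02 m/s); the robot touches nothing.
It fails at once if the disc or its peg is shoved, pinched or pressed with more than 20 N (contact force between the fingers and disc above 20 N).
It fails at once if the disc is lifted off its pad by more than 6 mm (z of disc in the frame of jig above 0.026 m).
It fails at once if the robot pushes the bar (over 3 N) (contact force between any of the arm, the fingers and bar_c0 above 3 N).
It fails at once if the collar is dropped or rammed onto the disc (over 35 N) (contact force between collar and disc above 35 N).
It fails at once if a bystander is moved by more than 30 mm (distance of any of oiler, race, grease, cog, wrench, pedal, driver from where it was at the start of the episode above 0.03 m).
It also fails if it takes over 72 s, if anything falls off the work surface, if the arm or the gripper's body presses on something with over 40 N, if the wrist force passes 120 N, or if a joint passes its speed limit or range.

## Working session

There is one attempt and no reset: what is moved stays moved. The work goes in short steps, Python scripts to look and compute and a tool call to move; the robot and the scene stay as the last step left them, time stands still between calls to the robot, and variables do not carry over. Pictures are saved under pics/ and viewed, at most 12 in all, crops included, and the job is handed in when it is done.

Besides the shell and the picture viewer there is one more tool, called after "Request:" in YAML: its name, and indented under it one key for each argument. step_arm: Moves the arm, as the interface text tells. Its arguments: {"type":"object","properties":{"commands":{"type":"string"},"newtons":{"type":"number"}},"required":["commands"]}

```bash
mkdir -p pics; cat > h.py <<'E'
from rig import *
import numpy as np, cv2
from scipy.spatial.transform import Rotation as R
def ray(c,xy):
    m=camera_model(c) if isinstance(c,str) else c
    K=np.array(m['mtx']);u=(xy[0]-K[0,2])/K[0,0];v=(xy[1]-K[1,2])/K[1,1]
    d=np.array([u,v]);s=d.copy()
    for _ in range(20): s=d/(1+m['k1']*(s@s))
    return np.array(m['eye'],float),np.array(m['rotation'])@np.array([s[0],s[1],1])
def atz(c,xy,z):
    e,d=ray(c,xy);return e+d*(z-e[2])/d[2]
def tool(st=None):
    st=st or sense();q=st['ee_rot'];return np.array(st['eef_pos']),R.from_quat([q[1],q[2],q[3],q[0]])
def save(c,n):
    im=capture(c);cv2.imwrite(f'pics/{n}.png',cv2.cvtColor(np.array(im),cv2.COLOR_RGB2BGR));return im
E
python3 - <<'E'
from h import *
a=save('scene','a');b=save('side','b')
cv2.imwrite('pics/ab.png',np.vstack([cv2.cvtColor(np.array(x),cv2.COLOR_RGB2BGR) for x in (a,b)])[:, :] if 0 else np.array(a)[:,:,::-1])
print(sense())
for c in('scene','side'):
    m=camera_model(c);print(c,m['eye'],np.round(m['rotation'],2).tolist())
    for l,z in(('spindle_top',50),('peg_top',44),('bar_face',24),('collar',0),('disc',20),('jig',0)):
        try:
            for r in spot_point(c,l)[:3]: print(l,np.round(r['xy'],1),round(r['score'],2),np.round(atz(c,r['xy'],z),1))
        except Exception as e: print(l,e)
E
```

```text
{'time_s': 0.1, 'joints': array([-1.57039774e+00,  3.13403786e-01,  1.49835418e+00, -6.44193513e-06,
        1.33098627e+00, -2.23396661e-01]), 'dq': array([-0.00033348, -0.00168526, -0.0018609 ,  0.00054318, -0.00037169,
       -0.0002887 ]), 'tau': array([ 3.79222445e-03, -4.12897217e+01, -2.60138047e+01, -9.56017993e-05,
        3.01245709e-03, -1.05341587e-05]), 'eef_pos': array([ 116.50247474, -511.70032805,  247.78991389]), 'ee_rot': array([-5.72564847e-04,  9.93745740e-01,  1.11665000e-01,  6.09584073e-05]), 'force': array([ 0.45188442, -0.16151173, -0.36667056]), 'wrist_torque': array([ 0.00815824,  0.01456094, -0.00246623]), 'grip_force': 0.0, 'grip_width': 0.9996187142007898}
scene [836.74871366 492.64551371 857.89559384] [-0.09, 0.27, 0.91, -0.3]
spindle_top matmul: Input operand 1 has a mismatch in its core dimension 0, with gufunc signature (n?,k),(k,m?)->(n?,m?) (size 3 is different from 4)
peg_top matmul: Input operand 1 has a mismatch in its core dimension 0, with gufunc signature (n?,k),(k,m?)->(n?,m?) (size 3 is different from 4)
bar_face matmul: Input operand 1 has
[... 786 characters left out ...]
operand 1 has a mismatch in its core dimension 0, with gufunc signature (n?,k),(k,m?)->(n?,m?) (size 3 is different from 4)
bar_face matmul: Input operand 1 has a mismatch in its core dimension 0, with gufunc signature (n?,k),(k,m?)->(n?,m?) (size 3 is different from 4)
collar matmul: Input operand 1 has a mismatch in its core dimension 0, with gufunc signature (n?,k),(k,m?)->(n?,m?) (size 3 is different from 4)
disc matmul: Input operand 1 has a mismatch in its core dimension 0, with gufunc signature (n?,k),(k,m?)->(n?,m?) (size 3 is different from 4)
jig matmul: Input operand 1 has a mismatch in its core dimension 0, with gufunc signature (n?,k),(k,m?)->(n?,m?) (size 3 is different from 4)
```

View pics/a.png

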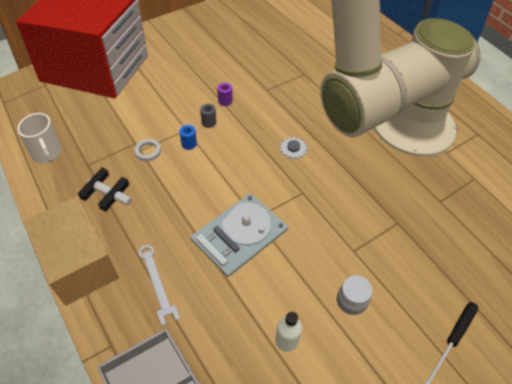

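View pics/b.png

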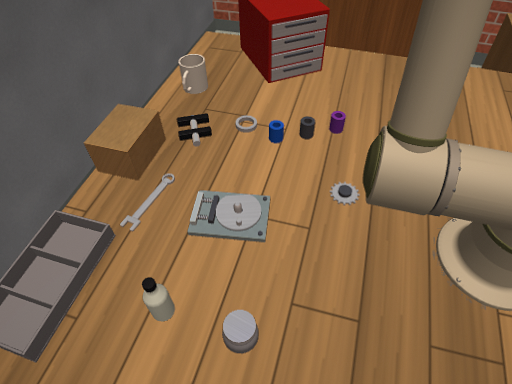

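The pictures show the jig at (240,233) in scene and (230,215) in side. The dark collar stands between the blue and purple ones, at (208,115) in scene and (307,127) in side.

```bash
sed -i "s/np.array(m\['rotation'\])@/qm(m['rotation'])@/; s/^def ray/def qm(q): return R.from_quat([q[1],q[2],q[3],q[0]]).as_matrix()\ndef ray/" h.py
cat >> h.py <<'E'
L=(('spindle_top',50),('peg_top',44),('bar_face',24),('collar',0),('disc',20),('jig',0))
def spots(c,LL=L,n=3):
    for l,z in LL:
        for r in spot_point(c,l)[:n]: print(c,l,np.round(r['xy'],1),round(r['score'],2),np.round(atz(c,r['xy'],z),1))
E
python3 - <<'E'
from h import *
for c in('scene','side'):spots(c)
m=camera_model('wrist');p,r=tool();print(p,r.as_matrix().round(3),r.inv().apply(np.array(m['eye'])-p).round(1),(r.inv().as_matrix()@qm(m['rotation'])).round(2))
for c in('scene','side'):
    for t in search_frame(c,'disc')[:1]+search_frame(c,'collar')[:3]:print(c,t['rect'],t['score'])
E
```

```text
scene spindle_top [245.2 218.2] 0.91 [546.3  39.7  50. ]
scene peg_top [257.7 225.9] 0.94 [532.9  65.9  44. ]
scene bar_face [246.1 218.3] 0.63 [535.5  26.4  24. ]
scene bar_face [229.4 236.6] 0.51 [588.7  45.9  24. ]
scene collar [229.  101.5] 0.71 [ 365.3 -322.8    0. ]
scene collar [206.8 122.4] 0.61 [ 453.4 -286.5    0. ]
scene collar [187.4 140.7] 0.56 [ 525.1 -257.2    0. ]
scene disc [248.8 226. ] 0.92 [539.8  43.5  20. ]
scene jig [247.8 228.6] 0.91 [538.   37.1   0. ]
side spindle_top [238.8 202.7] 0.6 [541.1  34.8  50. ]
side peg_top [240.7 219.7] 0.92 [524.8  72.7  44. ]
side bar_face [215.6 210.7] 0.6 [591.5  51.1  24. ]
side collar [275.9 135.6] 0.61 [ 530.5 -256.     0. ]
side collar [337.8 127.7] 0.53 [ 369.5 -336.     0. ]
side disc [237.6 212.6] 0.97 [543.8  40.1  20. ]
side jig [237.6 215.9] 0.78 [546.6  35.1   0. ]
[ 116.51880055 -511.92765974  248.2841782 ] [[ 0.975  0.222  0.   ]
 [ 0.222 -0.975 -0.   ]
 [ 0.     0.    -1.   ]] [  83.6   -0.5 -125.8] [[-0.   -0.94 -0.33]
 [ 1.   -0.    0.  ]
 [-0.   -0.33  0.94]]
scene [247.9, 227.1, 45.9, 42.6] 0.56
scene [208.1, 116.1, 16.9, 22.8] 0.83
scene [188.7, 136.1, 20.3, 25.8] 0.79
scene [225.5, 92.8, 16.4, 25.1] 0.71
side [238.4, 211.2, 45.1, 35.4] 0.86
side [307.0, 128.9, 17.3, 25.7] 0.77
side [337.9, 122.4, 11.1, 20.5] 0.66
side [276.1, 132.1, 14.7, 25.1] 0.66
```

Request:
step_arm:
  commands: "0 53.8 -44.1 5.8 0 0 -0.19;0 53.8 -44.1 5.8 0 0 -0.19;0 53.8 -44.1 5.8 0 0 -0.19;0 53.8 -44.1 5.8 0 0 -0.19;0 53.8 -44.1 5.8 0 0 -0.19;0 53.8 -44.1 5.8 0 0 -0.19;0 53.8 -44.1 5.8 0 0 -0.19;0 53.8 -44.1 5.8 0 0 -0.19;0 53.8 -44.1 5.8 0 0 -0.19;0 53.8 -44.1 5.8 0 0 -0.19;0 53.8 -44.1 5.8 0 0 -0.19;0 53.8 -44.1 5.8 0 0 -0.19;0 53.8 -44.1 5.8 0 0 -0.19;0 53.8 -44.1 5.8 0 0 -0.19;0 53.8 -44.1 5.8 0 0 -0.19;0 53.8 -44.1 5.8 0 0 -0.19;0 53.8 -44.1 5.8 0 0 -0.19;0 53.8 -44.1 5.8 0 0 -0.19;0 53.8 -44.1 5.8 0 0 -0.19;0 53.8 -44.1 5.8 0 0 -0.19"

```text
time_s: 3.17
eef_pos: [542.9, 37.1, 190.2]
ee_rot: [0.0, 0.979, 0.205, -0.0]
force: [-0.5, 0.2, 0.1]
grip_width: 0.002
grip_force: 0.0
```

```bash
python3 - <<'E'
from h import *
s=sense();print(s['time_s'],s['eef_pos'],s['joints'].round(2),s['force'],s['grip_width'])
save('wrist','c');spots('wrist')
E
```

```text
3.1667 [542.87750188  37.12354532 190.18122717] [-0.15  0.41  1.52 -0.    1.21  1.01] [-0.48980753  0.15955488  0.08656041] 0.0016937052698187485
wrist spindle_top [245.6 171.4] 0.81 [546.4  39.9  50. ]
wrist peg_top [204.3 170.4] 0.55 [531.   73.1  44. ]
wrist bar_face [256.3 114.4] 0.81 [592.3  49.4  24. ]
wrist collar [450.  331.1] 0.83 [ 443.8 -285.6    0. ]
wrist collar [460.8 267.1] 0.77 [ 526.9 -241.     0. ]
wrist disc [247.1 168.2] 0.73 [542.   36.7  20. ]
wrist jig [244.7 160.9] 0.6 [542.9  39.9   0. ]
```

View pics/c.png

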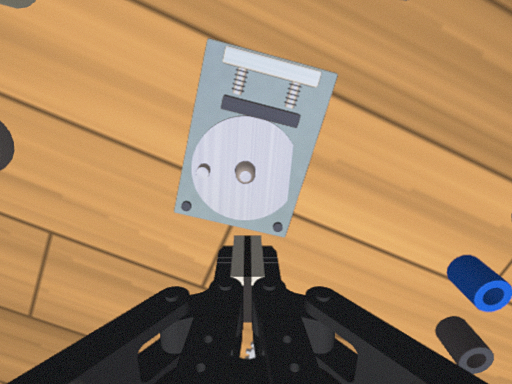

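The wrist picture shows the spindle at (245,172), the peg to the left at (204,170), the bar above at (260,110) and the flat on the right near (293,167). The disc therefore needs about 78° counter-clockwise.

```bash
python3 - <<'E'
from h import *
P=[atz('wrist',p,15)[:2] for p in((207,40),(337,74),(287,235),(175,211))]
for p in P:print(p.round(1))
ang=lambda v:np.degrees(np.arctan2(v[1],v[0])).round(1)
print(ang(P[0]-P[3]),ang(P[1]-P[2]),ang(P[0]-P[1])-90,ang(P[3]-P[2])-90, np.mean(P,0))
g=np.mean(P,0)
for z,q in((50,(245.5,172)),(44,(203.5,168)),(31,(222,96)),(31,(300,115))):print(z,atz('wrist',q,z).round(1))
im=cv2.imread('pics/c.png')[20:250,150:350];cv2.imwrite('pics/c2.png',cv2.resize(im,None,fx=2.6,fy=2.6,interpolation=cv2.INTER_CUBIC))
E
```

```text
[632.3 114.2]
[652.9  -2.2]
[490.6 -31.6]
[469.3  85.8]
9.9 10.2 10.0 10.299999999999997 [561.283112   41.5357133]
50 [546.2  40.2  50. ]
44 [533.  75.  44.]
31 [595.4  83.9  31. ]
31 [608.  15.  31.]
```

View pics/c2.png

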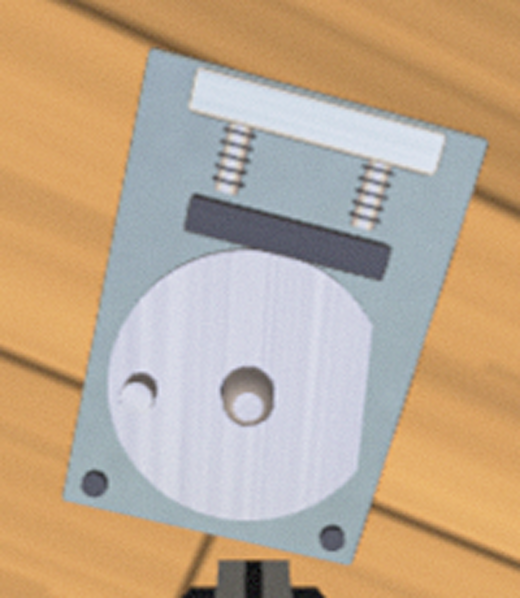

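Request:
step_arm:
  commands: "0 2.7 -3.9 4 0 0 0;0 2.7 -3.9 8 0 0 0;0 2.7 -3.9 11 0 0 0;0 2.7 -3.9 12 0 0 0;0 2.7 -3.9 12.6 0 0 0;0 2.7 -3.9 13.2 0 0 0;0 2.7 -3.9 13.7 0 0 0;0 2.7 -3.9 13.8 0 0 0;0 2.7 -3.9 13.8 0 0 0"
  newtons: 40

```text
time_s: 4.27
eef_pos: [552.8, 83.7, 53.4]
ee_rot: [0.0, 0.979, 0.205, 0.001]
force: [0.8, 0.4, -0.9]
grip_width: -0.004
grip_force: 0.0
```

```bash
python3 - <<'E'
from h import *
s=sense();print(s['eef_pos'],s['force'])
i=[]
for c,(x,y) in(('side',(185,150)),('scene',(185,165))):
    im=save(c,'d'+c);i.append(cv2.resize(np.array(im)[y:y+110,x:x+110,::-1],(400,400),interpolation=cv2.INTER_CUBIC))
cv2.imwrite('pics/d.png',np.hstack(i))
for c in('scene','side','wrist'):
    if c=='wrist':capture(c)
    spots(c,L[:2],1)
E
```

```text
[552.84777564  83.70970599  53.3665608 ] [ 0.84141194  0.36293941 -0.94545651]
scene peg_top [260.7 226.3] 0.76 [528.3  70.   44. ]
side spindle_top [235.8 204.2] 0.97 [546.1  40.5  50. ]
side peg_top [240.2 218.1] 0.85 [527.1  69.1  44. ]
wrist spindle_top [339.9 200.2] 0.44 [598.1  60.9  50. ]
```

View pics/d.png

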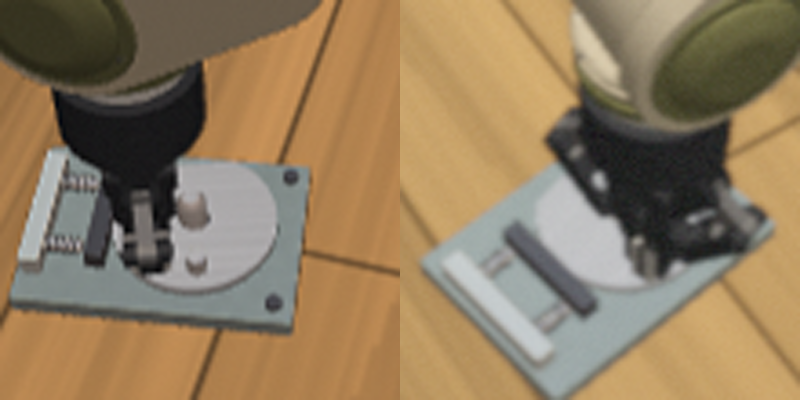

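```bash
python3 - <<'E'
import numpy as np
c=np.array([-2.35,3.8])
o=[]
for k in range(1,21):
    a=np.radians(2*k);C,S=np.cos(a),np.sin(a)
    p=c-np.array([C*c[0]+S*c[1],-S*c[0]+C*c[1]]);o.append(f"0 {p[0]:.2f} {p[1]:.2f} 0 0 0 {-a:.3f}")
print(';'.join(o))
E
```

```text
0 -0.13 -0.08 0 0 0 -0.035;0 -0.27 -0.15 0 0 0 -0.070;0 -0.41 -0.22 0 0 0 -0.105;0 -0.55 -0.29 0 0 0 -0.140;0 -0.70 -0.35 0 0 0 -0.175;0 -0.84 -0.41 0 0 0 -0.209;0 -0.99 -0.46 0 0 0 -0.244;0 -1.14 -0.50 0 0 0 -0.279;0 -1.29 -0.54 0 0 0 -0.314;0 -1.44 -0.57 0 0 0 -0.349;0 -1.59 -0.60 0 0 0 -0.384;0 -1.75 -0.63 0 0 0 -0.419;0 -1.90 -0.65 0 0 0 -0.454;0 -2.06 -0.66 0 0 0 -0.489;0 -2.21 -0.67 0 0 0 -0.524;0 -2.37 -0.67 0 0 0 -0.559;0 -2.53 -0.66 0 0 0 -0.593;0 -2.68 -0.66 0 0 0 -0.628;0 -2.84 -0.64 0 0 0 -0.663;0 -2.99 -0.62 0 0 0 -0.698
```

Request:
step_arm:
  commands: "0 -0.2 0 0 0 0 0;0 -0.4 0 0 0 0 0;0 -0.5 0 0 0 0 0;0 -0.55 0 0 0 0 0;0 -0.6 0 0 0 0 0;0 -0.65 0 0 0 0 0;0 -0.65 0 0 0 0 0"

```text
time_s: 5.3
eef_pos: [546.2, 81.4, 52.3]
ee_rot: [-0.0, 0.979, 0.205, -0.0]
force: [0.1, 0.1, 0.1]
grip_width: -0.006
grip_force: 0.0
```

```bash
cat > arc.py <<'E'
import numpy as np,sys
cx,cy,st,n=map(float,sys.argv[1:5]);c=np.array([cx,cy]);o=[]
for k in range(1,int(n)+1):
    a=np.radians(st*k);C,S=np.cos(a),np.sin(a)
    p=c-np.array([C*c[0]+S*c[1],-S*c[0]+C*c[1]]);o.append(f"0 {p[0]:.2f} {p[1]:.2f} 0 0 0 {-a:.3f}")
print(';'.join(o))
E
python3 arc.py -1.7 3.8 2 20
```

```text
0 -0.13 -0.06 0 0 0 -0.035;0 -0.27 -0.11 0 0 0 -0.070;0 -0.41 -0.16 0 0 0 -0.105;0 -0.55 -0.20 0 0 0 -0.140;0 -0.69 -0.24 0 0 0 -0.175;0 -0.83 -0.27 0 0 0 -0.209;0 -0.97 -0.30 0 0 0 -0.244;0 -1.11 -0.32 0 0 0 -0.279;0 -1.26 -0.34 0 0 0 -0.314;0 -1.40 -0.35 0 0 0 -0.349;0 -1.55 -0.36 0 0 0 -0.384;0 -1.69 -0.36 0 0 0 -0.419;0 -1.84 -0.36 0 0 0 -0.454;0 -1.98 -0.35 0 0 0 -0.489;0 -2.13 -0.34 0 0 0 -0.524;0 -2.27 -0.32 0 0 0 -0.559;0 -2.42 -0.30 0 0 0 -0.593;0 -2.56 -0.27 0 0 0 -0.628;0 -2.70 -0.24 0 0 0 -0.663;0 -2.84 -0.20 0 0 0 -0.698
```

Request:
step_arm:
  commands: "0 -0.1 0 0 0 0 0;0 -0.2 0 0 0 0 0;0 -0.3 0 0 0 0 0;0 -0.3 0 0 0 0 0"

```text
time_s: 5.63
eef_pos: [544.2, 80.4, 52.5]
ee_rot: [0.0, 0.979, 0.205, 0.001]
force: [3.7, 2.2, -1.7]
grip_width: -0.0
grip_force: 2.4
```

```bash
python3 arc.py -1.5 3.8 2 20
```

```text
0 -0.13 -0.05 0 0 0 -0.035;0 -0.27 -0.10 0 0 0 -0.070;0 -0.41 -0.14 0 0 0 -0.105;0 -0.54 -0.17 0 0 0 -0.140;0 -0.68 -0.20 0 0 0 -0.175;0 -0.82 -0.23 0 0 0 -0.209;0 -0.96 -0.25 0 0 0 -0.244;0 -1.11 -0.27 0 0 0 -0.279;0 -1.25 -0.28 0 0 0 -0.314;0 -1.39 -0.28 0 0 0 -0.349;0 -1.53 -0.29 0 0 0 -0.384;0 -1.68 -0.28 0 0 0 -0.419;0 -1.82 -0.27 0 0 0 -0.454;0 -1.96 -0.26 0 0 0 -0.489;0 -2.10 -0.24 0 0 0 -0.524;0 -2.24 -0.22 0 0 0 -0.559;0 -2.38 -0.19 0 0 0 -0.593;0 -2.52 -0.16 0 0 0 -0.628;0 -2.66 -0.12 0 0 0 -0.663;0 -2.79 -0.08 0 0 0 -0.698
```

Request:
step_arm:
  commands: "0 -0.13 -0.05 0 0 0 -0.035;0 -0.27 -0.10 0 0 0 -0.070;0 -0.41 -0.14 0 0 0 -0.105;0 -0.54 -0.17 0 0 0 -0.140;0 -0.68 -0.20 0 0 0 -0.175;0 -0.82 -0.23 0 0 0 -0.209"

```text
time_s: 6.13
eef_pos: [536.5, 79.4, 52.8]
ee_rot: [0.0, 0.952, 0.307, 0.002]
force: [7.8, 4.3, -3.1]
grip_width: 0.002
grip_force: 4.3
```

Request:
step_arm:
  commands: "0 -0.13 -0.05 0 0 0 -0.035;0 -0.27 -0.10 0 0 0 -0.070;0 -0.41 -0.14 0 0 0 -0.105;0 -0.54 -0.17 0 0 0 -0.140;0 -0.68 -0.20 0 0 0 -0.175;0 -0.82 -0.23 0 0 0 -0.209;0 -0.96 -0.25 0 0 0 -0.244;0 -1.11 -0.27 0 0 0 -0.279;0 -1.25 -0.28 0 0 0 -0.314;0 -1.39 -0.28 0 0 0 -0.349"

```text
time_s: 6.97
eef_pos: [522.9, 74.2, 52.7]
ee_rot: [-0.0, 0.884, 0.468, 0.002]
force: [4.4, 9.2, 0.4]
grip_width: -0.003
grip_force: 4.9
```

```bash
cat > st.py <<'E'
from h import *
s=sense();p,r=tool(s);x=r.apply([1,0,0]);C=np.array([545.3,39.6])
print('yaw',np.degrees(np.arctan2(x[1],x[0])).round(1),'toolF',r.inv().apply(s['force']).round(1),'c',r.inv().apply([*(C-p[:2]),0]).round(1))
capture('side');capture('scene')
for c in('side','scene'):
    for l,z in L[:2]:
        q=spot_point(c,l)
        if q:
            w=atz(c,q[0]['xy'],z);print(c,l,w.round(1),q[0]['score'].__round__(2),'ang',np.degrees(np.arctan2(*(w[:2]-C)[::-1])).round(1))
E
python3 st.py
```

```text
yaw 55.8 toolF [10.1 -1.5 -0.4] c [-16.  38.  -0.]
side peg_top [508.1  52.2  44. ] 0.96 ang 161.2
scene spindle_top [546.6  37.5  50. ] 0.93 ang -57.9
scene peg_top [506.4  53.2  44. ] 0.96 ang 160.8
```

```bash
cat > vw.py <<'E'
from h import *
import sys
i=[]
for c,(x,y) in(('side',(185,165)),('scene',(195,175))):
    im=capture(c);i.append(cv2.resize(np.array(im)[y:y+100,x:x+100,::-1],(400,400),interpolation=cv2.INTER_CUBIC))
cv2.imwrite(f'pics/{sys.argv[1]}.png',np.hstack(i))
E
python3 vw.py e
```

```text
(no output)
```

View pics/e.png

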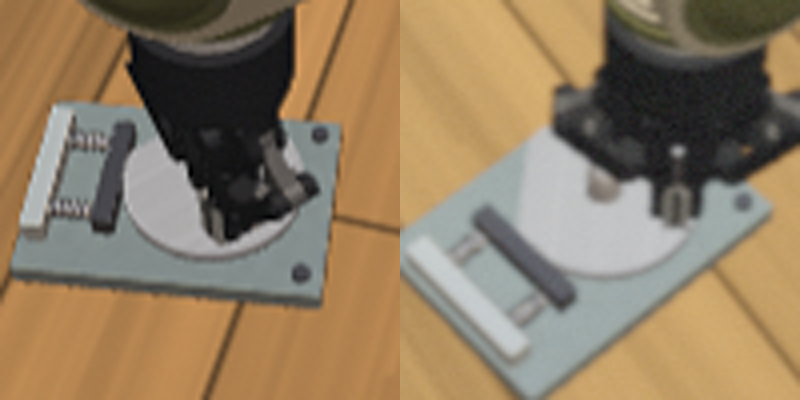

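Request:
step_arm:
  commands: "0 -0.13 -0.05 0 0 0 -0.035;0 -0.27 -0.10 0 0 0 -0.070;0 -0.41 -0.14 0 0 0 -0.105;0 -0.54 -0.17 0 0 0 -0.140;0 -0.68 -0.20 0 0 0 -0.175;0 -0.82 -0.23 0 0 0 -0.209;0 -0.96 -0.25 0 0 0 -0.244;0 -1.11 -0.27 0 0 0 -0.279;0 -1.25 -0.28 0 0 0 -0.314;0 -1.39 -0.28 0 0 0 -0.349"

```text
time_s: 8.2
eef_pos: [511.7, 64.5, 52.4]
ee_rot: [-0.001, 0.789, 0.614, 0.001]
force: [0.2, 9.5, 0.6]
grip_width: 0.003
grip_force: 4.2
```

```bash
python3 st.py;python3 arc.py -1.6 3.8 1 20
```

```text
yaw 75.8 toolF [ 9.3 -2.2 -0.6] c [-15.9  38.6  -0.1]
side spindle_top [546.4  38.3  50. ] 0.8 ang -50.9
side peg_top [508.2  44.5  44. ] 0.64 ang 172.4
scene spindle_top [547.6  40.6  50. ] 0.77 ang 24.0
scene peg_top [501.3  43.7  44. ] 0.62 ang 174.7
0 -0.07 -0.03 0 0 0 -0.017;0 -0.13 -0.05 0 0 0 -0.035;0 -0.20 -0.08 0 0 0 -0.052;0 -0.27 -0.10 0 0 0 -0.070;0 -0.34 -0.12 0 0 0 -0.087;0 -0.41 -0.15 0 0 0 -0.105;0 -0.48 -0.17 0 0 0 -0.122;0 -0.54 -0.19 0 0 0 -0.140;0 -0.61 -0.20 0 0 0 -0.157;0 -0.68 -0.22 0 0 0 -0.175;0 -0.75 -0.24 0 0 0 -0.192;0 -0.83 -0.25 0 0 0 -0.209;0 -0.90 -0.26 0 0 0 -0.227;0 -0.97 -0.27 0 0 0 -0.244;0 -1.04 -0.28 0 0 0 -0.262;0 -1.11 -0.29 0 0 0 -0.279;0 -1.18 -0.30 0 0 0 -0.297;0 -1.25 -0.31 0 0 0 -0.314;0 -1.32 -0.31 0 0 0 -0.332;0 -1.40 -0.32 0 0 0 -0.349
```

Request:
step_arm:
  commands: "0 -0.07 -0.03 0 0 0 -0.017;0 -0.13 -0.05 0 0 0 -0.035;0 -0.20 -0.08 0 0 0 -0.052;0 -0.27 -0.10 0 0 0 -0.070;0 -0.34 -0.12 0 0 0 -0.087;0 -0.41 -0.15 0 0 0 -0.105;0 -0.48 -0.17 0 0 0 -0.122;0 -0.54 -0.19 0 0 0 -0.140"

```text
time_s: 9.17
eef_pos: [508.3, 59.5, 52.2]
ee_rot: [-0.001, 0.745, 0.667, 0.0]
force: [-1.1, 6.4, 0.8]
grip_width: -0.0
grip_force: 3.3
```

```bash
python3 st.py
```

```text
yaw 83.7 toolF [ 6.3 -1.8 -0.8] c [-15.7  38.9  -0.1]
side peg_top [504.9  40.5  44. ] 0.86 ang 178.7
scene spindle_top [539.6  35.6  50. ] 0.6 ang -145.2
scene peg_top [503.1  41.1  44. ] 0.71 ang 178.0
```

Request:
step_arm:
  commands: "0 -0.07 -0.03 0 0 0 -0.017;0 -0.13 -0.05 0 0 0 -0.035;0 -0.20 -0.08 0 0 0 -0.052;0 -0.27 -0.10 0 0 0 -0.070;0 -0.34 -0.12 0 0 0 -0.087"

```text
time_s: 9.88
eef_pos: [506.7, 56.1, 52.2]
ee_rot: [-0.001, 0.715, 0.699, 0.0]
force: [-1.2, 6.4, 1.1]
grip_width: -0.001
grip_force: 2.9
```

```bash
python3 st.py
```

```text
yaw 88.7 toolF [ 6.4 -1.3 -1. ] c [-15.7  39.   -0.1]
side spindle_top [545.   35.6  50. ] 0.67 ang -94.6
side peg_top [499.9  37.7  44. ] 0.6 ang -177.6
scene spindle_top [544.9  39.8  50. ] 0.63 ang 156.7
scene peg_top [503.7  38.   44. ] 0.84 ang -177.7
```

Request:
step_arm:
  commands: "0 -0.07 -0.03 0 0 0 -0.017;0 -0.13 -0.05 0 0 0 -0.035;0 -0.20 -0.08 0 0 0 -0.052;0 -0.27 -0.10 0 0 0 -0.070"

```text
time_s: 10.52
eef_pos: [505.6, 53.3, 52.2]
ee_rot: [-0.001, 0.69, 0.724, -0.0]
force: [-1.6, 5.0, 1.3]
grip_width: 0.002
grip_force: 2.6
```

Request:
step_arm:
  commands: "0 -0.04 -0.02 0 0 0 -0.009;0 -0.07 -0.03 0 0 0 -0.017;0 -0.10 -0.04 0 0 0 -0.026;0 -0.13 -0.05 0 0 0 -0.035"

```text
time_s: 10.85
eef_pos: [505.1, 51.9, 52.2]
ee_rot: [-0.001, 0.677, 0.736, -0.0]
force: [-2.2, 4.2, 2.9]
grip_width: -0.005
grip_force: 2.4
```

Request:
step_arm:
  commands: "0 -0.04 -0.02 0 0 0 -0.009;0 -0.07 -0.03 0 0 0 -0.017;0 -0.10 -0.04 0 0 0 -0.026"

```text
time_s: 11.1
eef_pos: [504.7, 50.8, 52.2]
ee_rot: [-0.001, 0.668, 0.744, -0.0]
force: [-2.4, 4.3, 1.5]
grip_width: 0.003
grip_force: 2.3
```

```bash
python3 st.py
```

```text
yaw 96.2 toolF [ 4.5 -2.  -1.5] c [-15.6  39.1  -0.1]
side spindle_top [546.4  32.5  50. ] 0.86 ang -80.8
side peg_top [512.4  31.3  44. ] 0.66 ang -165.8
scene spindle_top [546.2  41.8  50. ] 0.81 ang 67.6
scene peg_top [504.7  27.4  44. ] 0.95 ang -163.3
```

Request:
step_arm:
  commands: "0 -0.04 -0.02 0 0 0 -0.009;0 -0.07 -0.03 0 0 0 -0.017;0 -0.07 -0.03 0 0 0 -0.017"

```text
time_s: 11.65
eef_pos: [504.6, 49.9, 52.2]
ee_rot: [-0.001, 0.662, 0.75, -0.0]
force: [-3.6, 3.6, 2.6]
grip_width: 0.002
grip_force: 2.2
```

Request:
step_arm:
  commands: "0 -0.04 -0.02 0 0 0 -0.009;0 -0.07 -0.03 0 0 0 -0.017;0 -0.07 -0.03 0 0 0 -0.017"

```text
time_s: 11.9
eef_pos: [504.4, 49.2, 52.2]
ee_rot: [-0.001, 0.655, 0.755, -0.0]
force: [-2.9, 3.9, 0.7]
grip_width: 0.0
grip_force: 2.2
```

Request:
step_arm:
  commands: "0 -0.04 -0.01 0 0 0 -0.009;0 -0.07 -0.02 0 0 0 -0.017;0 -0.07 -0.02 0 0 0 -0.017"

```text
time_s: 12.15
eef_pos: [504.3, 48.5, 52.2]
ee_rot: [-0.001, 0.649, 0.761, -0.0]
force: [-3.5, 4.4, 2.5]
grip_width: -0.003
grip_force: 2.4
```

Request:
step_arm:
  commands: "0 -0.04 -0.01 0 0 0 -0.009;0 -0.07 -0.02 0 0 0 -0.017;0 -0.07 -0.02 0 0 0 -0.017"

```text
time_s: 12.4
eef_pos: [504.1, 48.2, 52.1]
ee_rot: [-0.001, 0.642, 0.766, -0.0]
force: [-2.4, 8.0, 3.2]
grip_width: 0.002
grip_force: 4.0
```

```bash
python3 st.py
```

```text
yaw 100.1 toolF [ 8.3 -1.  -3.2] c [-15.7  39.1  -0.1]
side spindle_top [548.5  36.6  50. ] 0.66 ang -42.9
side peg_top [503.1  29.   44. ] 0.71 ang -165.9
scene spindle_top [543.4  37.5  50. ] 0.68 ang -131.5
scene peg_top [500.3  25.7  44. ] 0.98 ang -162.8
```

Request:
step_arm:
  commands: "0 -0.01 0 0 0 0 0;0 -0.01 0 0 0 0 0;0 -0.01 0 0 0 0 0;0 -0.01 0 0 0 0 0"

```text
time_s: 13.03
eef_pos: [504.1, 48.2, 52.1]
ee_rot: [-0.001, 0.642, 0.766, -0.0]
force: [-5.2, 8.7, 2.5]
grip_width: 0.001
grip_force: 4.2
```

Request:
step_arm:
  commands: "0 0 0 0 0 0 0;0 0 0 0 0 0 0;0 0 0 0 0 0 0;0 0 0 0 0 0 0;0 0 0 0 0 0 0;0 0 0 0 0 0 0;0 0 0 0 0 0 0"

```text
time_s: 13.62
eef_pos: [504.0, 48.2, 52.1]
ee_rot: [-0.001, 0.642, 0.766, -0.0]
force: [-3.3, 8.0, 2.9]
grip_width: 0.0
grip_force: 4.2
```

Request:
step_arm:
  commands: "0 0 0 0 0 0 0;0 0 0 0 0 0 0;0 0 0 0 0 0 0;0 0 0 0 0 0 0;0 0 0 0 0 0 0;0 0 0 0 0 0 0;0 0 0 0 0 0 0"

```text
time_s: 14.2
eef_pos: [504.1, 48.2, 52.1]
ee_rot: [-0.001, 0.642, 0.766, -0.0]
force: [-4.2, 7.0, 3.6]
grip_width: 0.001
grip_force: 4.2
```

```bash
python3 st.py;python3 vw.py f
```

```text
yaw 100.1 toolF [ 7.7 -2.9 -3.6] c [-15.7  39.1  -0.1]
side spindle_top [542.7  36.4  50. ] 0.82 ang -129.3
side peg_top [503.9  22.3  44. ] 0.68 ang -157.3
scene spindle_top [538.1  38.3  50. ] 0.84 ang -169.6
scene peg_top [503.6  29.9  44. ] 0.76 ang -166.9
```

View pics/f.png

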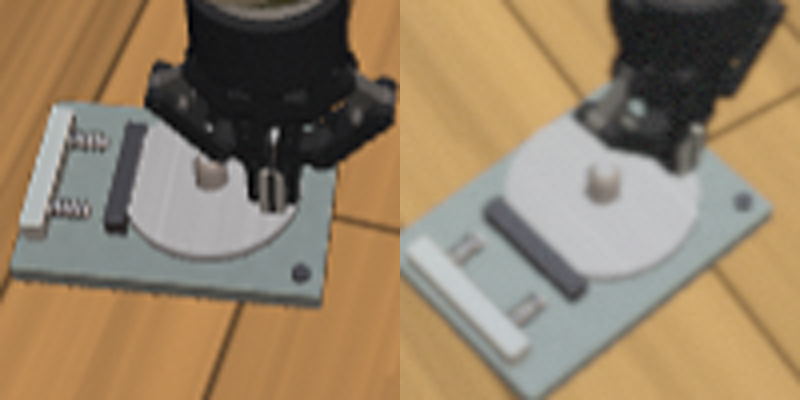

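Request:
step_arm:
  commands: "0 -0.01 0 0 0 0 0;0 -0.01 0 0 0 0 0;0 -0.01 0 0 0 0 0;0 -0.01 0 0 0 0 0;0 -0.01 0 0 0 0 0;0 -0.01 0 0 0 0 0;0 -0.01 0 0 0 0 0"

```text
time_s: 15.18
eef_pos: [504.1, 48.1, 52.1]
ee_rot: [-0.001, 0.642, 0.766, -0.0]
force: [-2.9, 7.6, 3.0]
grip_width: -0.001
grip_force: 4.4
```

Request:
step_arm:
  commands: "0 0 0 0 0 0 0;0 0 0 0 0 0 0;0 0 0 0 0 0 0;0 0 0 0 0 0 0;0 0 0 0 0 0 0;0 0 0 0 0 0 0;0 0 0 0 0 0 0;0 0 0 0 0 0 0;0 0 0 0 0 0 0;0 0 0 0 0 0 0"

```text
time_s: 16.02
eef_pos: [504.1, 48.1, 52.2]
ee_rot: [-0.001, 0.642, 0.766, -0.0]
force: [-3.2, 8.9, 3.7]
grip_width: -0.002
grip_force: 4.4
```

Request:
step_arm:
  commands: "0 0.5 0 0 0 0 0;0 2 0 0 0 0 0;0 2 0 -4 0 0 0;0 2 0 -8 0 0 0;0 2 0 -12 0 0 0;0.8 -32 -11.2 -12 0 0 1.36;0.8 -32 -11.2 -12 0 0 1.36;0.8 -32 -11.2 -12 0 0 1.36;0.8 -32 -11.2 -12 0 0 1.36;0.8 -32 -11.2 -12 0 0 1.36;0.8 -32 -11.2 -12 0 0 1.36;0.8 -32 -11.2 -12 0 0 1.36;0.8 -32 -11.2 -12 0 0 1.36;0.8 -32 -11.2 -12 0 0 1.36;0.8 -32 -11.2 -12 0 0 1.36;0.8 -32 -11.2 -12 0 0 1.36;0.8 -32 -11.2 -12 0 0 1.36;0.8 -32 -11.2 -12 0 0 1.36;0.8 -32 -11.2 -12 0 0 1.36;0.8 -32 -11.2 -12 0 0 1.36"

```text
time_s: 17.68
eef_pos: [450.8, -287.3, 172.4]
ee_rot: [0.0, 0.981, 0.194, 0.0]
force: [0.2, 0.9, -0.0]
grip_width: 0.798
grip_force: 0.0
```

```bash
python3 - <<'E'
from h import *
s=sense();p,r=tool(s);x=r.apply([1,0,0]);print(p,np.degrees(np.arctan2(x[1],x[0])),s['force'])
save('wrist','g');spots('wrist',[('collar',0)])
for q in search_frame('wrist','collar')[:4]:print(q['rect'],round(q['score'],2),atz('wrist',q['rect'][:2],25).round(1))
for c in('side','scene'):capture(c);spots(c,L[:2]+L[3:4],4)
for c,q in(('scene',(208.1,116.1)),('side',(307,128.9))):print(atz(c,q,25))
E
```

```text
[ 450.80269499 -287.27715821  172.3730671 ] 22.31720784502194 [ 0.19157882  0.91609224 -0.03867097]
wrist collar [239.9 167.4] 0.83 [ 447.3 -280.9    0. ]
wrist collar [229.8  69.7] 0.62 [ 526.6 -239.5    0. ]
wrist collar [255.7 247.4] 0.56 [ 372.1 -329.     0. ]
[230.4, 68.9, 56.2, 60.6] 0.81 [ 527.5 -241.1   25. ]
[256.1, 260.7, 46.3, 60.6] 0.67 [ 371.5 -328.9   25. ]
side spindle_top [234.3 202.4] 0.89 [550.8  36.7  50. ]
side peg_top [256.3 205.5] 0.72 [503.8  27.5  44. ]
side collar [305.3 135.6] 0.81 [ 451.9 -277.8    0. ]
side collar [219.5 211.2] 0.66 [591.1  33.7  -0. ]
side collar [276.5 136.8] 0.53 [ 527.7 -251.6    0. ]
side collar [338.4 128.6] 0.52 [ 367.3 -332.5    0. ]
scene spindle_top [245.4 216.9] 0.72 [544.3  37.3  50. ]
scene spindle_top [244.9 227.7] 0.42 [559.2  58.7  50. ]
scene peg_top [258.7 207.2] 0.58 [505.6  28.3  44. ]
scene collar [225.  101.1] 0.89 [ 373.4 -329.8    0. ]
scene collar [209.7 124.8] 0.74 [ 451.5 -275.     0. ]
scene collar [188.8 142.7] 0.64 [ 525.3 -249.4    0. ]
[ 450.87291053 -281.33657764   25.        ]
[ 449.28659549 -277.23338149   25.        ]
```

View pics/g.png

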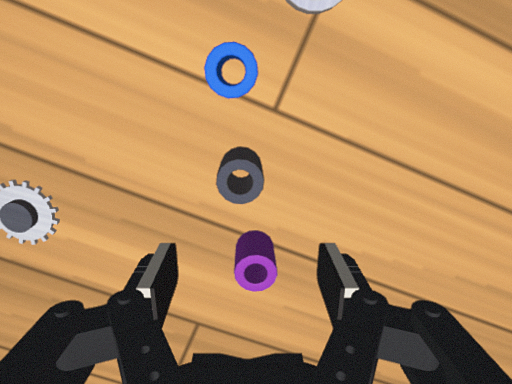

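```bash
python3 - <<'E'
from h import *
p,r=tool()
for q,z in(((240,181),50),((240,149),0),((231,70),50),((256,271),50)):
    w=atz('wrist',q,z);print(w.round(1),r.inv().apply(w-p).round(1))
E
```

```text
[ 450.  -281.1   50. ] [  1.9  -6.2 122.3]
[ 464.  -274.4    0. ] [ 17.3  -7.1 172.3]
[ 527.  -243.3   50. ] [ 87.3 -12.2 122.3]
[ 375.8 -326.3   50. ] [-84.    7.6 122.3]
```

Request:
step_arm:
  commands: "0.8 0.2 -0.65 3 0 0 0;0.8 0.2 -0.65 7 0 0 0;0.8 0.2 -0.65 10.5 0 0 0;0.8 0.2 -0.65 12.5 0 0 0;0.8 0.2 -0.65 13.5 0 0 0;0.8 0.2 -0.65 13.5 0 0 0;0.3 0.2 -0.65 13.5 0 0 0;0.3 0.2 -0.65 13.5 0 0 0;0.3 0.2 -0.65 13.5 0 0 0;0.3 0.2 -0.65 13.5 0 0 0;0.3 0.2 -0.65 13.5 0 0 0;0.3 0.2 -0.65 13.5 0 0 0;0.3 0.2 -0.65 13.5 0 0 0"
  newtons: 40

```text
time_s: 19.32
eef_pos: [450.8, -281.4, 39.2]
ee_rot: [0.001, 0.981, 0.192, 0.001]
force: [-0.2, 1.1, 7.7]
grip_width: 0.453
grip_force: 40.5
```

Request:
step_arm:
  commands: "0.3 0 0 -2 0 0 0;0.3 0 0 -6 0 0 0;0.3 0 0 -10 0 0 0;0.3 2 -2.5 -10 0 0 0;0.3 4.2 -5.2 -10 0 0 0;0.3 6.3 -7.8 -10 0 0 0;0.3 8.4 -10.4 -10 0 0 0;0.3 10.5 -13 -10 0 0 0;0.3 12.6 -15.6 -10 0 0 0;0.3 14.7 -18.2 -10 0 0 0;0.3 16.8 -20.8 -10 0 0 0;0.3 18.9 -23.4 -10 0 0 0;0.3 20.3 -25.2 -10 0 0 0;0.3 20.9 -26 -10 0 0 0;0.3 20.9 -26.1 -10 0 0 0;0.3 20.9 -26.1 -10 0 0 0"

```text
time_s: 20.65
eef_pos: [544.9, 39.5, 137.5]
ee_rot: [0.0, 0.981, 0.192, -0.0]
force: [-0.4, -0.1, -2.1]
grip_width: 0.453
grip_force: 41.5
```

```bash
python3 - <<'E'
from h import *
s=sense();p,r=tool(s);print(p,s['force'],s['grip_width'])
a=[]
for c,(x,y) in(('side',(180,130)),('scene',(190,150)),('wrist',(160,160))):
    im=np.array(capture(c));w=200 if c=='wrist' else 110
    a.append(cv2.resize(im[y:y+w,x:x+w,::-1],(266,266) if c=='x' else (266,266),interpolation=cv2.INTER_CUBIC))
    for l,z in(('collar',p[2]-39.2),('spindle_top',50),('peg_top',44)):spots(c,[(l,z)],2)
    if c!='wrist':
        for t in trace(c,'collar')[:2]:
            yy,xx=np.nonzero(t['mask']);print(c,t['rect'],round(t['score'],2))
cv2.imwrite('pics/i.png',cv2.resize(np.hstack(a),(798,266)))
E
```

```text
[544.94988493  39.49177168 137.50845678] [-0.37608594 -0.13515673 -2.10186004] 0.45329053528416297
side collar [337.9 127.7] 0.8 [ 368.  -213.5   98.3]
side collar [274.9 137. ] 0.7 [ 506.3 -139.9   98.3]
side spindle_top [239.3 204.3] 0.93 [538.7  38.7  50. ]
side peg_top [255.7 206.5] 0.61 [504.3  30.5  44. ]
side [278.3, 131.8, 19.0, 22.4] 0.82
side [336.7, 122.3, 11.4, 21.1] 0.7
scene collar [188.6 142.8] 0.69 [ 561.5 -164.3   98.3]
scene collar [245.9 205.4] 0.67 [546.4  42.3  98.3]
scene spindle_top [246.1 216.9] 0.81 [543.1  38.   50. ]
scene spindle_top [243.9 202.4] 0.31 [527.3   4.9  50. ]
scene peg_top [259.6 204. ] 0.84 [499.4  22.5  44. ]
scene [242.2, 198.0, 18.0, 33.4] 0.86
scene [188.8, 134.9, 20.5, 24.8] 0.74
wrist collar [499.2 293. ] 0.8 [ 563.2 -123.3   98.3]
wrist collar [244.8 231.8] 0.69 [543.2  40.9  98.3]
wrist spindle_top [243.7 199.4] 0.81 [543.6  42.3  50. ]
```

View pics/i.png

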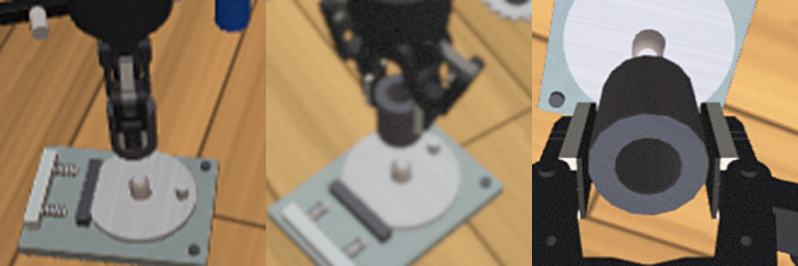

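```bash
python3 - <<'E'
from h import *
p,r=tool()
w=atz('wrist',(246.5,284),148.3);print(w.round(1),r.inv().apply(w-p).round(1))
im=capture('wrist');g=cv2.cvtColor(np.array(im),cv2.COLOR_RGB2GRAY)
# better: mask by trace
for t in trace('wrist','collar')[:2]:print(t['rect'],round(t['score'],2))
t=trace('scene','collar')[0];print(t['rect']);
# predicted scene projection of collar centre if at TCP
m=camera_model('scene')
def proj(m,P):
    v=qm(m['rotation']).T@(np.array(P)-m['eye']);s=v[:2]/v[2];s=s*(1+m['k1']*(s@s));K=np.array(m['mtx']);return K[0,0]*s[0]+K[0,2],K[1,1]*s[1]+K[1,2]
for dx in(-5,0,5):print(dx,np.round(proj(m,[p[0]+dx,p[1],123.3]),1),np.round(proj(camera_model('wrist'),[p[0]+dx*.925,p[1]+dx*.38,148.3]),1))
print('spindle proj scene/side',[np.round(proj(camera_model(c),[545.2,39.4,50]),1) for c in('scene','side','wrist')])
a=np.array(capture('wrist'))[130:330,130:370,::-1];cv2.imwrite('pics/j.png',cv2.resize(a,None,fx=3,fy=3,interpolation=cv2.INTER_CUBIC))
E
```

```text
[544.5  40.4 148.3] [ -0.4  -0.8 -11. ]
[245.6, 263.6, 85.4, 119.7] 0.69
[495.9, 304.8, 32.1, 52.4] 0.56
[242.2, 198.0, 18.0, 33.4]
-5 [248.  195.6] [248.5 293.1]
0 [245.8 196.7] [248.4 283.3]
5 [243.6 197.8] [248.4 273.3]
spindle proj scene/side [array([245.6, 217.8]), array([236.4, 203.9]), array([248.3, 199. ])]
```

View pics/j.png

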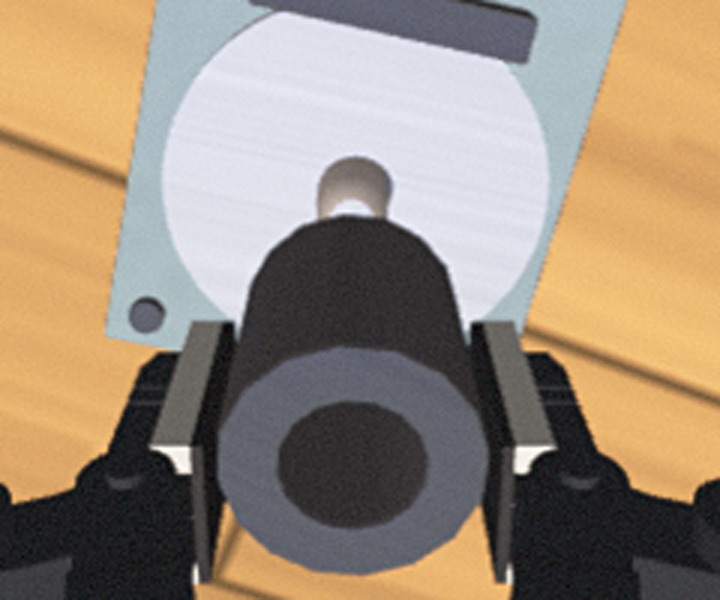

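Request:
step_arm:
  commands: "0.3 0 0 1.5 0 0 0;0.3 0 0 3 0 0 0;0.3 0 0 4 0 0 0;0.3 0 0 4.6 0 0 0;0.3 0 0 4.9 0 0 0;0.3 0 0 5.1 0 0 0;0.3 0 0 5.2 0 0 0"

```text
time_s: 22.13
eef_pos: [545.4, 39.8, 85.5]
ee_rot: [0.0, 0.981, 0.192, 0.0]
force: [-0.3, -0.1, -2.9]
grip_width: 0.449
grip_force: 41.5
```

Request:
step_arm:
  commands: "0.3 0 0 0.1 0 0 0;0.3 0 0 0.2 0 0 0;0.3 0 0 0.2 0 0 0"

```text
time_s: 22.38
eef_pos: [545.2, 39.8, 83.5]
ee_rot: [0.0, 0.981, 0.192, 0.0]
force: [0.7, -0.0, -2.0]
grip_width: 0.447
grip_force: 41.5
```

Request:
step_arm:
  commands: "0.3 0 0 0.1 0 0 0;0.3 0 0 0.2 0 0 0;0.3 0 0 0.3 0 0 0;0.3 0 0 0.4 0 0 0;0.3 0 0 0.4 0 0 0"

```text
time_s: 22.8
eef_pos: [545.1, 39.8, 79.1]
ee_rot: [-0.0, 0.981, 0.192, -0.0]
force: [0.4, -0.0, -3.5]
grip_width: 0.454
grip_force: 41.5
```

Request:
step_arm:
  commands: "0.3 0 0 0.1 0 0 0;0.3 0 0 0.2 0 0 0;0.3 0 0 0.3 0 0 0;0.3 0 0 0.4 0 0 0;0.3 0 0 0.5 0 0 0;0.3 0 0 0.5 0 0 0"

```text
time_s: 23.3
eef_pos: [545.1, 39.9, 74.1]
ee_rot: [-0.0, 0.981, 0.192, -0.0]
force: [0.5, -0.6, -3.0]
grip_width: 0.452
grip_force: 41.5
```

Underside is about 35 mm up with no side force. The last few millimetres go slowly.

Request:
step_arm:
  commands: "0.3 0 0 0.05 0 0 0;0.3 0 0 0.1 0 0 0;0.3 0 0 0.15 0 0 0;0.3 0 0 0.2 0 0 0;0.3 0 0 0.25 0 0 0;0.3 0 0 0.3 0 0 0;0.3 0 0 0.3 0 0 0"

```text
time_s: 23.88
eef_pos: [545.1, 39.9, 71.2]
ee_rot: [-0.0, 0.981, 0.192, -0.0]
force: [-0.4, -0.1, -2.7]
grip_width: 0.452
grip_force: 41.5
```

Request:
step_arm:
  commands: "0.3 0 0 0.04 0 0 0;0.3 0 0 0.08 0 0 0;0.3 0 0 0.12 0 0 0;0.3 0 0 0.12 0 0 0"

```text
time_s: 24.22
eef_pos: [545.2, 39.8, 70.0]
ee_rot: [-0.0, 0.981, 0.192, -0.0]
force: [-0.2, 0.2, -3.0]
grip_width: 0.451
grip_force: 41.5
```

Request:
step_arm:
  commands: "0.3 0 0 0.03 0 0 0;0.3 0 0 0.06 0 0 0;0.3 0 0 0.06 0 0 0"

```text
time_s: 24.47
eef_pos: [545.1, 39.8, 69.4]
ee_rot: [-0.0, 0.981, 0.192, -0.0]
force: [0.6, -0.5, -3.3]
grip_width: 0.451
grip_force: 41.5
```

Request:
step_arm:
  commands: "0.3 0 0 0.03 0 0 0;0.3 0 0 0.06 0 0 0;0.3 0 0 0.06 0 0 0"

```text
time_s: 24.72
eef_pos: [545.2, 39.8, 69.2]
ee_rot: [0.0, 0.981, 0.192, 0.0]
force: [-1.8, -0.5, 1.1]
grip_width: 0.45
grip_force: 41.9
```

Request:
step_arm:
  commands: "0.5 0 0 0 0 0 0;0.55 0 0 0 0 0 0;0.65 0 0 0 0 0 0;0.75 0 0 0 0 0 0;0.75 0 0 0 0 0 0;0.75 0 0 0 0 0 0;0.75 0 0 0 0 0 0"

```text
time_s: 25.3
eef_pos: [545.2, 39.8, 68.9]
ee_rot: [0.0, 0.981, 0.192, 0.0]
force: [-0.6, 0.3, 0.3]
grip_width: 0.75
grip_force: 0.0
```

Request:
step_arm:
  commands: "0.75 0 0 -1 0 0 0;0.75 0 0 -3 0 0 0;0.75 0 0 -6 0 0 0;0.75 0 0 -10 0 0 0;0.75 -5 0 -14 0 0 0;0.75 -9 0 -15 0 0 0;0.75 -9 0 -15 0 0 0;0.75 -9 0 -15 0 0 0"

```text
time_s: 25.97
eef_pos: [460.1, 5.1, 221.8]
ee_rot: [0.001, 0.981, 0.192, 0.002]
force: [1.0, 0.2, 0.8]
grip_width: 0.749
grip_force: 0.0
```

```bash
python3 - <<'E'
from h import *
s=sense();print(s['time_s'],s['eef_pos'],s['force'])
a=[]
for c,(x,y,w) in(('side',(180,140,110)),('scene',(190,160,110)),('wrist',(110,0,300))):
    im=np.array(capture(c));a.append(cv2.resize(im[y:y+w,x:x+w,::-1],(266,266),interpolation=cv2.INTER_CUBIC))
    spots(c,[('collar',30),('peg_top',44)],2)
cv2.imwrite('pics/k.png',np.hstack(a))
E
```

```text
25.9667 [460.06592297   5.08096094 221.75804679] [0.9585972  0.16196746 0.78244228]
side collar [337.5 127.4] 0.69 [ 370.1 -299.6   30. ]
side collar [236.6 208.1] 0.61 [547.   35.8  30. ]
side peg_top [258.8 207.3] 0.79 [497.2  30.7  44. ]
scene collar [189.5 142.6] 0.87 [ 534.7 -222.8   30. ]
scene collar [226.9  98.7] 0.86 [ 380.8 -306.2   30. ]
scene peg_top [259.6 207.6] 0.63 [504.5  30.2  44. ]
wrist collar [453.9 312.4] 0.85 [ 382.1 -298.8   30. ]
wrist collar [246.4  72.1] 0.81 [541.6  39.7  30. ]
wrist peg_top [242.3 114.5] 0.82 [505.7  29.1  44. ]
wrist peg_top [246.3  69.4] 0.19 [543.5  40.5  44. ]
```

View pics/k.png

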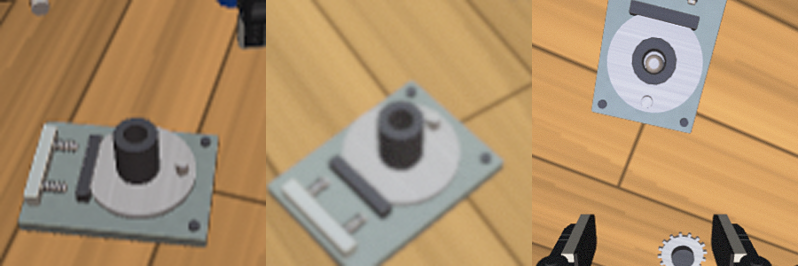

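The collar stands upright over the spindle at (137,150) in the left panel. The flat lies against the bar and the peg sits straight across from it.

```bash
python3 -c "
from rig import *
print(finish_job())"
```

```text
the job is handed in; nothing more can be done
None
```

I turned the disc until its flat was flush on the bar and held about 8–9 N on the peg for over a second. I then lowered the collar gently home over the spindle, let go and handed the job in at about 26 s; no verdict came back.

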